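# Lower the balloon ceiling: speed dial down, then hold the key switch on

## Robot

A 6-joint arm with a two-finger parallel gripper is mounted at the origin on the work surface. World frame = base frame: x ahead of the robot, y to its left, z up, the work surface at z = 0. Lengths are in mm, angles in rad, forces in N, time in s.
With the tool pointing down it reaches from about 400 to 925 mm from the base axis. Payload 12.5 kg.
Tool frame: the origin (TCP) lies at the very end of the fingers, on their centre line; the grasp point (between the pads) lies 19 mm behind it; z points along the fingers, y is the line along which they close (so a half turn about z gives the same grasp; the last joint's range is limited). The gripper opens to 95 mm and grips with 3 to 60 N. Pads are 20 mm wide; open, the fingers measure 119 mm over their backs; the gripper's body (75 mm by 180 mm) begins 59 mm behind the grasp point.
Start: joints at [1.026, 0.491, 1.559, -0, 1.092, -0.106], TCP at [265.52, 565.814, 214.661] pointing down, gripper open.
Joint ranges: [-3.1, 3.1], [-0.84, 2.19], [0.05, 2.79], [-1.13, 4.28], [0.06, 2.93], [-2.69, 2.69]. Speed limits (rad/s): [2.22, 2.22, 2.79, 3.14, 3.14, 3.14].

## Interface

Orientations are given as [roll, pitch, yaw] about the fixed x, y, z axes, in that order (R = Rz(yaw) Ry(pitch) Rx(roll)).
In Python, from cell import state, read_camera, camera_info, job_done gives the robot as it stands.
- The arm moves only by the shell command python3 -m handwheel 'ROWS'. ROWS is 1 to 5 rows, parted by semicolons, with the numbers parted by spaces; each row has 5 numbers: dx, dy, dz in mm, then a turn about the tool's z in rad, then the opening from 0.0 (shut) to 1.0 (fully open); each row is the pose to reach, as a shift and turn from the pose commanded when the command began, along the tool's axes at that moment; what a row does not reach only later rows make up. A row lasts 1/12 s, in which the tool goes at most 41.7 mm and 0.125 rad, less where a joint would pass 70% of its speed; a pose out of reach is approached as far as the arm can. The fingers move at their own pace and stop on an object; the grip force is fixed at half the most. Time passes only in rows, so rows that do not move let the fingers close. It prints the time, the measured TCP pose, the force, the opening and the grip force at its end. Input that does not fit is refused with a message, and nothing moves.
- state(): the state, without advancing time (a new reading comes with each control period).
- read_camera(name): name is "scene" or "side" or "wrist"; returns (picture, depth): 400x640x3 uint8, red, green, blue; 400x640 float32, mm along the optical axis (not along the pixel's ray), 0 where there is no reading.
- camera_info(name): a dict with "vertical_fov" (degrees; the focal length in pixels is half the picture's height over the tangent of half this angle, whatever the lens; pixels are square), "cx", "cy" (the principal point, pixels), "dist_coeffs" ([k1, k2, p1, p2, k3] as OpenCV has them; the pictures are not rectified), "origin" and "attitude" of the camera in the world. Camera axes: x right, y down, z forward; pixel columns grow to the right and rows downward; lengths in mm; the calibration is good to about 2 mm. A picture is of the moment at which its call begins: read the wrist's pose just before it. camera_info takes no time and is no camera call; for the wrist camera it gives the pose at the moment of the call.
- job_done(): hands the job in; it is judged then, once.
The state is a dict: "t": time; "joints": joint angles; "qvel": joint speeds; "tau": joint torques, N m; "eef_pos": TCP position; "tcp_rot": TCP orientation; "ft_force": force on the tool from outside, world axes, zero at the start; "moment": the same for the moment, N m; "opening": opening from 0.0 (shut) to 1.0 (fully open); "grip_force": force on a finger pad.
Only numpy, scipy, OpenCV 4.12 (cv2) and the standard library are available. Lean on these libraries where they do the work, as an engineer would, in place of code of your own. Each camera call takes 0.05 s, during which the arm holds its last target. There are 200 camera calls.

## Task

Get the party's balloon ceiling coming down slowly at the hoist control box: first turn its speed dial anticlockwise all the way to the stop, then take the blue-headed key from the wooden block, ease it fully home in the blue-ringed key switch (its pins are sticky: wiggle it in, do not force it) and turn it a quarter turn clockwise. The switch springs back when let go, so finish while still gripping the key and holding it turned at its end stop; leave the other two keys, the red emergency stop, the tumbler and the cup alone.

Things in the scene. Friction and masses are not known exactly. Their poses are not given: they have to be found in the camera images.
- console: Hoist control box: grey, fixed, 130 (x) x 300 (y) x 70 mm high, origin at the centre of its underside, yaw within 0.35 rad. On its flat top, in its own frame: key switch at y = +95 mm, speed dial at y = 0, red emergency-stop button (38 mm across on a yellow base, top 92 mm above the table) at y = -105 mm. The small green lamp is only for show.
- speed_dial (a joint): Speed dial angle, rad: 0 = anticlockwise stop (slowest), grows clockwise seen from above up to 4.71. Starts between 0.6 and 1.4. It needs about 0.04 N m and stays where it is left.
- speed_dial_grip (a point): Point on the speed dial's vertical axis at grip height, 107 mm above the table. The dial is black: a disc 44 mm across with an upright grip bar 42 mm long, 14 mm thick, its top 114 mm above the table; a white line on top marks its pointer end. x axis along the bar, turning with it: pinch the bar across its 14 mm (along y).
- key_lock (a joint): Key cylinder angle, rad: 0 = rest, grows clockwise seen from above, end stop at 1.57 (quarter turn). A spring turns it back when let go (0.03 N m at rest, 0.08 N m at the stop). The blade has some 0.13 rad of play in the slot, so the hand turns more than the cylinder (about 1.75 rad to press on the stop).
- keyhole (a point): Centre of the slot's mouth on the brass cylinder's face, 76 mm above the table, in a blue ring 33 mm across. x along the slot, z up; turns with the cylinder. Vertical slot 12 (x) x 4.4 (y) mm, 1.5 mm chamfer, 36 mm deep. Sticky pins stand 4 mm out of its narrow ends, 9 and 16 mm deep: a straight push past each takes 10 to 30 N, far less if the key is rocked 3 degrees in the plane of its blade.
- key_blue: The hoist key, cobalt blue head, 40 g. Origin: underside of its steel shoulder (14 x 8 mm), which rests on the block at the start and on the brass when home. Below: blade 10 (x) x 3 (y) mm, 28 mm long, last 8 mm pointed, symmetrical (fits either way round). Above: shoulder 4 mm, then plastic head 28 (x) x 10 (y) mm from 4 to 36 mm. z up the key; grip the head across its 10 mm.
- key_pink: Another key like it with a pink head, upright in the block; stays there.
- key_yellow: Another key like it with a yellow head, upright in the block; stays there.
- key_rest: Wooden key block fixed to the table, 150 (x) x 50 (y) x 42 mm high, origin at the centre of its underside. Three slots 12.5 x 4.8 mm, 34 mm deep, long side along x, at x = -50, 0 and +50 mm, one key in each; which key is where varies.
- tumbler: Green glass tumbler, 76 mm across, 92 mm tall, loose on the table nearer the robot than the box; origin at the centre of its underside.
- cup: Peach ceramic cup, 84 mm across, 62 mm tall, loose on the table beyond the block; origin at the centre of its underside.
- estop (a joint): Travel of the red emergency-stop button, m: 0 = up, 0.006 = fully pressed. Not to be pressed.
Not all that is in view belongs to the job. Leave any green or turquoise look-alike of the key_blue alone.

How it is judged:
By the outcome, as a careful person would: the job done as asked, in the order asked, and still so for the second after the job is handed in, while the arm keeps its last pose, push and grip.
It also fails if it takes over 69 s, if anything falls off the work surface, if the arm or the gripper's body presses on something with over 40 N, if the wrist force passes 120 N, or if a joint passes its speed limit or range.

## Working session

There is one attempt and no reset: what is moved stays moved. The work goes in short steps, Python scripts to look and compute and a shell command to move; the robot and the scene stay as the last step left them, time stands still between calls to the robot, and variables do not carry over. Pictures are saved under pics/ and viewed, at most 10 in all, crops included, and the job is handed in when it is done.

```bash
ls; mkdir -p pics; cat > h.py <<'E'
import numpy as np, cv2
from cell import state, read_camera, camera_info, job_done
from scipy.spatial.transform import Rotation as R
def cam(n):
    i=camera_info(n); f=200/np.tan(np.radians(i["vertical_fov"])/2)
    K=np.array([[f,0,i["cx"]],[0,f,i["cy"]],[0,0,1]])
    a=np.array(i["attitude"],float)
    M=a if a.shape==(3,3) else R.from_euler('xyz',a).as_matrix()
    return K,np.array(i["dist_coeffs"],float),np.array(i["origin"],float),M
def onplane(c,uv,z):
    K,d,o,M=c
    p=cv2.undistortPoints(np.array(uv,float).reshape(-1,1,2),K,d).reshape(-1,2)
    r=np.c_[p,np.ones(len(p))]@M.T
    return o+r*((z-o[2])/r[:,2])[:,None]
def proj(c,P):
    K,d,o,M=c
    P=(np.array(P,float).reshape(-1,3)-o)@M
    return cv2.projectPoints(P,np.zeros(3),np.zeros(3),K,d)[0].reshape(-1,2)
E
python3 - <<'E'
from h import *
for n in("scene","side","wrist"):
    print(n,camera_info(n))
    p,d=read_camera(n); np.savez(f"/tmp/{n}0.npz",p=p,d=d); cv2.imwrite(f"pics/{n}0.png",p[...,::-1])
print(state())
E
```

```text
pics
scene {'vertical_fov': 51.01141790534888, 'cx': 321.2226942146102, 'cy': 201.07039522288457, 'dist_coeffs': array([-0.087001,  0.      ,  0.      ,  0.      ,  0.      ]), 'origin': array([ 963.25555071, -191.22696421,  743.97378322]), 'attitude': array([-2.55675238,  0.00607375,  1.17659499])}
side {'vertical_fov': 46.57217218246901, 'cx': 320.4584299093744, 'cy': 201.57119836536774, 'dist_coeffs': array([-0.09463657,  0.        ,  0.        ,  0.        ,  0.        ]), 'origin': array([ 251.20072533, -813.52822381,  595.2741134 ]), 'attitude': array([-2.09969781, -0.02450804, -0.35646571])}
wrist {'vertical_fov': 67.150056796674, 'cx': 316.32791115700127, 'cy': 203.6940493157871, 'dist_coeffs': array([-0.05424061,  0.        ,  0.        ,  0.        ,  0.        ]), 'origin': array([200.94756438, 595.38500245, 384.13247373]), 'attitude': array([2.88851099e+00, 1.12700396e-03, 1.13214632e+00])}
{'t': 0.15, 'joints': array([ 1.02639529e+00,  4.91409313e-01,  1.55928977e+00, -7.64475774e-06,
        1.09170218e+00, -1.05628120e-01]), 'qvel': array([ 0.00172558, -0.00215962, -0.00108819,  0.00172263, -0.00041156,
        0.00020291]), 'tau': array([ 1.45903057e-03, -6.12895417e+01, -2.58276844e+01,  6.92532258e-02,
        4.72985557e-02, -3.91434605e-05]), 'eef_pos': array([265.42757987, 565.65286262, 214.21008857]), 'tcp_rot': array([-3.14078784e+00, -7.85097799e-05,  2.70282323e+00]), 'ft_force': array([-0.25181061,  0.45806861, -0.21376358]), 'moment': array([ 0.03467272,  0.07849218, -0.04672511]), 'grip_force': 0.0, 'opening': 1.0007162981191702}
```

View pics/scene0.png

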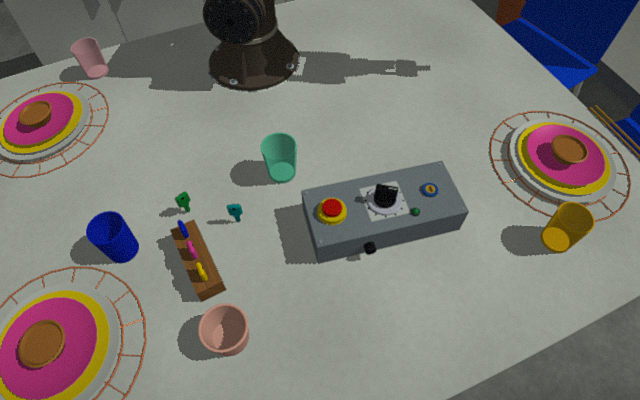

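View pics/wrist0.png

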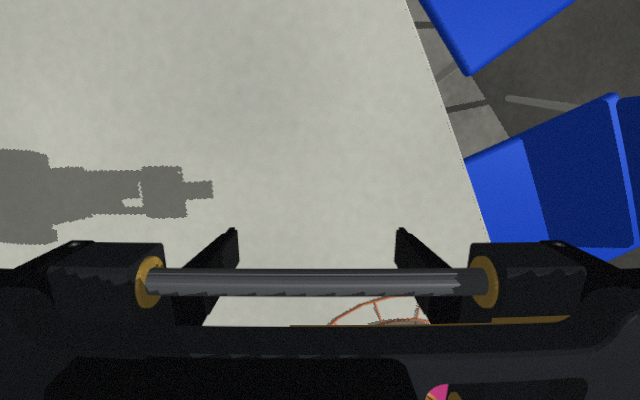

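The scene picture shows the console with the e-stop (332,208), dial (384,196) and blue-ringed switch (430,189). The block holds three keys: blue (183,229), pink (192,247) and yellow (201,270). Blue-key candidates are (183,229) in the block, and the green (183,200) and turquoise (235,210) ones outside it. The cobalt one in the block fits, and I'll confirm it in an enlarged crop. The wrist picture shows only empty table and the arm's shadow.

```bash
python3 - <<'E'
import numpy as np,cv2
p=np.load("/tmp/scene0.npz")["p"][...,::-1]
cv2.imwrite("pics/c1.png",cv2.resize(p[180:310,150:280],None,fx=4.6,fy=4.6,interpolation=cv2.INTER_CUBIC))
cv2.imwrite("pics/c2.png",cv2.resize(p[155:270,295:475],None,fx=4.4,fy=4.4,interpolation=cv2.INTER_CUBIC))
E
```

```text
(no output)
```

View pics/c1.png

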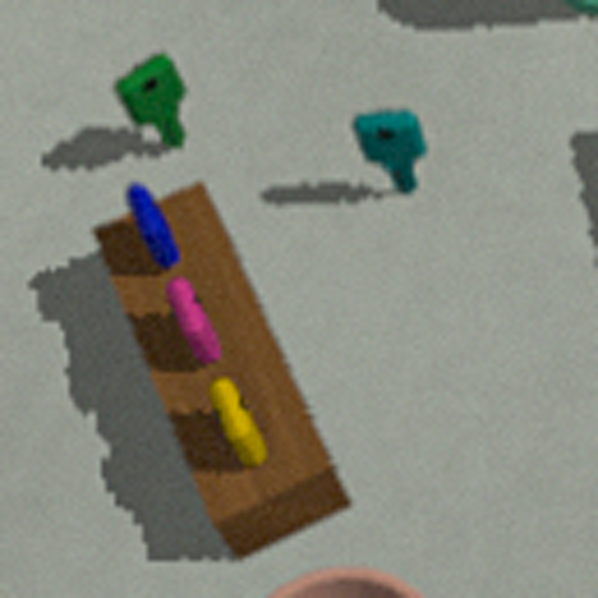

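View pics/c2.png

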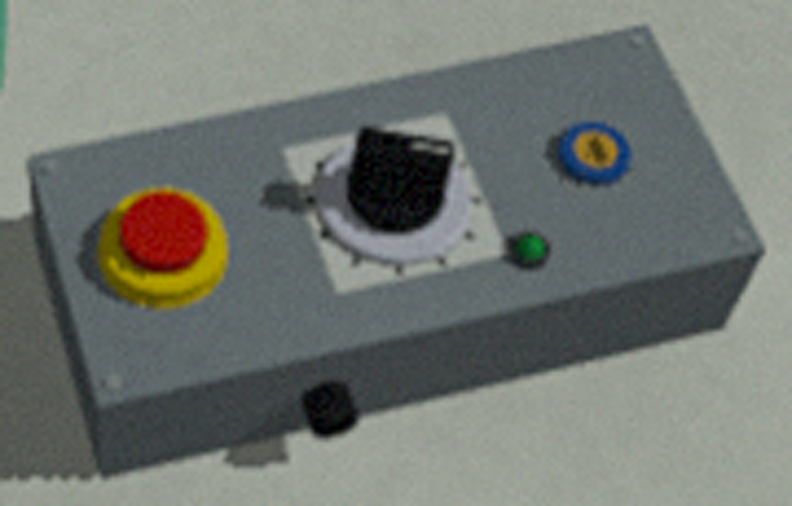

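The first crop shows the cobalt key at the block's end (crop 152,225), with pink (193,320) and yellow (238,422) after it. The green and turquoise ones are outside the block, so blue is confirmed. The second crop shows the console top corners, the ring at (594,152), and the dial bar with its white mark at (432,146).

```bash
python3 - <<'E'
from h import *
c=cam("scene")
u=lambda P,u0,v0,s:(np.array(P,float)+.5)/s-.5+[u0,v0]
T=onplane(c,u([(30,157),(647,27),(763,248),(103,405)],295,155,4.4),70)
print(T.round(1)); print([np.linalg.norm(T[i]-T[i-1]).round(1) for i in range(4)])
print("ring",onplane(c,u([(594,152)],295,155,4.4),76),"estop",onplane(c,u([(163,231)],295,155,4.4),92))
ctr=T.mean(0); y=(T[1]-T[0])+(T[2]-T[3]); y/=np.linalg.norm(y); print("ctr",ctr,"yaw",np.arctan2(-y[0],y[1]))
for k in(95,0,-105): print(ctr+y*k)
print("white",onplane(c,u([(432,146),(418,142),(448,150)],295,155,4.4),114))
B=onplane(c,u([(95,230),(203,183),(333,465),(217,518)],150,180,4.6),42)
print(B.round(1)); print([np.linalg.norm(B[i]-B[i-1]).round(1) for i in range(4)],B.mean(0))
x=(B[2]-B[1])+(B[3]-B[0]); x/=np.linalg.norm(x); print("byaw",np.arctan2(x[1],x[0])); 
for k in(-50,0,50): print(B.mean(0)+x*k)
s=state(); print(s['eef_pos'],s['tcp_rot'])
E
```

```text
[[511.2 -49.7  70. ]
 [553.9 245.   70. ]
 [679.6 226.7  70. ]
 [638.3 -66.7  70. ]]
[np.float64(128.3), np.float64(297.8), np.float64(127.0), np.float64(296.3)]
ring [[609.75247973 181.03924579  76.        ]] estop [[582.99833026 -16.45542031  92.        ]]
ctr [595.76325931  88.81843518  70.        ] yaw -0.14198133517312805
[609.20621428 182.86250443  70.        ]
[595.76325931  88.81843518  70.        ]
[580.90525644 -15.12500978  70.        ]
white [[600.72767927  98.34647576 114.        ]
 [596.62314055  93.87962025 114.        ]
 [605.14710862 103.57835579 114.        ]]
[[ 480.  -313.5   42. ]
 [ 475.  -265.    42. ]
 [ 621.9 -247.3   42. ]
 [ 626.1 -295.2   42. ]]
[np.float64(147.3), np.float64(48.7), np.float64(148.0), np.float64(48.1)] [ 550.74689463 -280.24959702   42.        ]
byaw 0.12235417207227425
[ 501.12069154 -286.35205281   42.        ]
[ 550.74689463 -280.24959702   42.        ]
[ 600.37309772 -274.14714124   42.        ]
[265.42757987 565.65286262 214.21008857] [-3.14078784e+00 -7.85097799e-05  2.70282323e+00]
```

```bash
python3 -m handwheel '-33 -19 0 0 0.6;-67 -39 0 0 0.6;-100 -58 0 0 0.6;-133 -78 0 0 0.6;-167 -97 0 0 0.6'; python3 -m handwheel '-33 -19 0 0 0.6;-67 -39 0 0 0.6;-100 -58 0 0 0.6;-133 -78 0 0 0.6;-167 -97 0 0 0.6'; python3 -m handwheel '-33 -19 0 0.12 0.6;-67 -39 0 0.24 0.6;-100 -58 0 0.36 0.6;-133 -78 0 0.48 0.6;-167 -97 0 0.6 0.6'; python3 -m handwheel '0 0 0 0.12 0.6;0 0 0 0.24 0.6;0 0 0 0.36 0.6;0 0 0 0.48 0.6;0 0 0 0.6 0.6'; python3 -m handwheel '0 0 0 0.12 0.6;0 0 0 0.24 0.6;0 0 0 0.36 0.6;0 0 0 0.48 0.6;0 0 0 0.6 0.6'
python3 - <<'E'
from h import *
s=state();c=cam("wrist");p,d=read_camera("wrist")
np.savez("/tmp/w1.npz",p=p,d=d);cv2.imwrite("pics/w1.png",p[...,::-1])
import pickle;pickle.dump(c,open("/tmp/w1.pkl","wb"))
print(s['t'],s['eef_pos'],s['tcp_rot'],s['joints'])
print(proj(c,[[596,89,114],[609.5,182,76],[581,-15.8,92]]))
E
```

```text
t: 0.57
eef_pos: [375.9, 405.5, 214.5]
tcp_rot: [-3.141, -0.0, 2.703]
ft_force: [1.1, 1.2, 0.9]
opening: 0.712
grip_force: 0.0
t: 0.98
eef_pos: [486.0, 246.5, 214.6]
tcp_rot: [-3.142, -0.0, 2.703]
ft_force: [0.2, 1.1, 0.1]
opening: 0.599
grip_force: 0.0
t: 1.4
eef_pos: [596.0, 87.7, 214.5]
tcp_rot: [-3.141, -0.0, 2.097]
ft_force: [-0.2, 0.9, -0.5]
opening: 0.601
grip_force: 0.0
t: 1.82
eef_pos: [595.3, 89.4, 214.3]
tcp_rot: [-3.141, -0.0, 1.497]
ft_force: [0.3, 0.5, -1.2]
opening: 0.603
grip_force: 0.0
t: 2.23
eef_pos: [595.3, 89.5, 214.4]
tcp_rot: [-3.141, 0.0, 0.897]
ft_force: [-0.5, 0.5, 0.3]
opening: 0.602
grip_force: 0.0
2.2333 [595.30904986  89.54561966 214.40176427] [-3.14119921e+00  2.20474187e-04  8.96865259e-01] [3.95710113e-02 4.58477333e-01 1.61751688e+00 1.03742751e-04
 1.06604020e+00 7.13451933e-01]
[[318.01497866 203.02608892]
 [269.81514314 113.89064014]
 [367.54556618 279.93909773]]
```

View pics/w1.png

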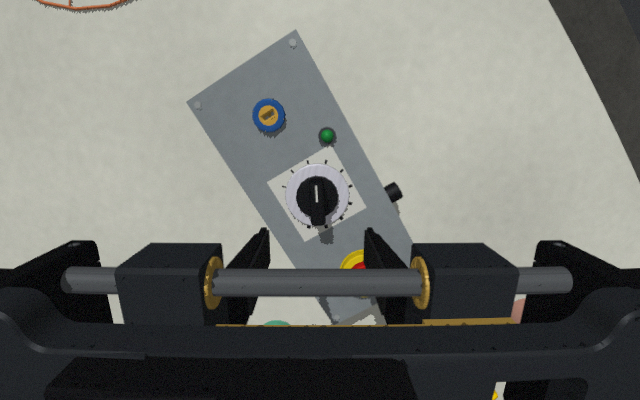

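The wrist picture shows the dial at (318,197) with its bar nearly upright in the picture, the switch at (268,116) with its slot visible, and the e-stop at (360,265). I'll enlarge both.

```bash
python3 - <<'E'
import numpy as np,cv2
p=np.load("/tmp/w1.npz")["p"][...,::-1]
cv2.imwrite("pics/c3.png",cv2.resize(p[90:240,240:365],None,fx=4,fy=4,interpolation=cv2.INTER_CUBIC))
E
```

```text
(no output)
```

View pics/c3.png

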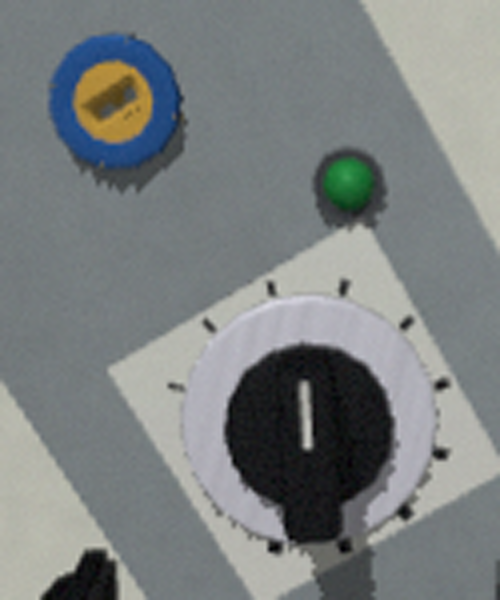

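```bash
python3 - <<'E'
from h import *; import pickle
c=pickle.load(open("/tmp/w1.pkl","rb"))
u=lambda P:(np.array(P,float)+.5)/4-.5+[240,90]
def line(a,b,z):
    P=onplane(c,u([a,b]),z); v=P[1]-P[0]; print(P.round(1).tolist(),P.mean(0).round(1),"len",np.linalg.norm(v).round(1),"ang",np.arctan2(v[1],v[0]))
line((309,448),(303,382),114); line((313,540),(303,355),114); line((82,110),(137,87),76)
print("brass",onplane(c,u([(113,101),(116,101)]),76))
E
```

```text
[[596.0, 90.7, 114.0], [604.6, 103.7, 114.0]] [600.3  97.2 114. ] len 15.6 ang 0.9853841348158159
[[582.8, 72.6, 114.0], [608.5, 108.6, 114.0]] [595.6  90.6 114. ] len 44.2 ang 0.9496279544581598
[[600.0, 185.7, 76.0], [614.2, 181.3, 76.0]] [607.1 183.5  76. ] len 14.8 ang -0.29939621794795795
brass [[607.39226935 182.49061219  76.        ]
 [607.97048065 182.02415086  76.        ]]
```

Bar at (595.8, 89.8), yaw 0.97; the dial ticks suggest about 1.3 rad anticlockwise to the stop. Descending and gripping it.

```bash
python3 -m handwheel '0.5 0 35 -0.07 0.6;0.5 0 70 -0.07 0.6;0.5 0 100 -0.07 0.6;0.5 0 116 -0.07 0.6;0.5 0 125 -0.07 0.5'; python3 -m handwheel '0 0 0 0 0.0;0 0 0 0 0.0;0 0 0 0 0.0;0 0 0 0 0.0;0 0 0 0 0.0'; python3 -m handwheel '0 0 0 -0.1 0.0;0 0 0 -0.2 0.0;0 0 0 -0.3 0.0;0 0 0 -0.4 0.0;0 0 0 -0.5 0.0'; python3 -c "
from h import *; s=state(); print(s['moment'],s['joints'])"
```

```text
t: 2.7
eef_pos: [594.7, 89.9, 87.1]
tcp_rot: [-3.139, 0.002, 0.975]
ft_force: [0.3, -0.4, -0.3]
opening: 0.568
grip_force: 0.0
t: 3.12
eef_pos: [596.2, 90.0, 90.8]
tcp_rot: [3.14, -0.001, 0.973]
ft_force: [0.8, -0.1, -0.4]
opening: 0.239
grip_force: 0.0
t: 3.53
eef_pos: [595.3, 90.2, 90.5]
tcp_rot: [-3.141, -0.0, 1.478]
ft_force: [-4.6, 0.4, 4.4]
opening: 0.145
grip_force: 29.9
[ 0.25715191  0.93978535 -0.04391656] [4.05163287e-02 6.04531975e-01 1.73644081e+00 5.92840179e-04
 8.00964166e-01 1.33055154e-01]
```

```bash
python3 -m handwheel '0 0 0 -0.1 0.0;0 0 0 -0.2 0.0;0 0 0 -0.3 0.0;0 0 0 -0.4 0.0;0 0 0 -0.5 0.0';python3 -c "
from h import *; s=state(); print(s['moment'],s['joints'])"; python3 -m handwheel '0 0 0 -0.1 0.0;0 0 0 -0.2 0.0;0 0 0 -0.25 0.0;0 0 0 -0.25 0.0'; python3 -c "
from h import *; s=state(); print(s['moment'],s['joints'])"
```

```text
t: 3.95
eef_pos: [594.5, 90.1, 90.5]
tcp_rot: [-3.14, -0.001, 1.978]
ft_force: [-8.6, -0.2, 8.0]
opening: 0.148
grip_force: 29.9
[-0.06288719  1.52901953 -0.04722021] [ 4.04966223e-02  6.04252428e-01  1.73722454e+00  3.84432872e-04
  8.02268449e-01 -3.66994263e-01]
t: 4.28
eef_pos: [594.1, 89.9, 90.5]
tcp_rot: [-3.139, -0.002, 2.226]
ft_force: [-9.5, -0.9, 8.4]
opening: 0.146
grip_force: 29.9
[-0.17633231  1.76660246 -0.21695031] [ 4.02595079e-02  6.04075515e-01  1.73764394e+00  2.15284882e-04
  8.02797253e-01 -6.15253261e-01]
```

```bash
for i in 1; do python3 -m handwheel '0 0 0 -0.05 0.0;0 0 0 -0.1 0.0;0 0 0 -0.1 0.0'; done; python3 -c "
from h import *; s=state(); print(s['moment'],s['joints'])"
```

```text
t: 4.53
eef_pos: [594.0, 90.1, 90.5]
tcp_rot: [-3.14, -0.003, 2.324]
ft_force: [-10.2, -0.6, 8.1]
opening: 0.158
grip_force: 33.1
[-0.09788914  1.75166386 -1.02715237] [ 4.02462140e-02  6.04055373e-01  1.73775146e+00  1.11805429e-03
  8.02933284e-01 -7.13883949e-01]
```

The stop is reached: moment −1.03 N m against the 0.04 N m the dial needs. Releasing it and moving over to the block.

```bash
python3 -m handwheel '0 0 0 0 0.5;0 0 0 0 0.5;0 0 0 0 0.5'; python3 -m handwheel '0 0 -30 0 0.5;0 0 -70 0 0.5;0 0 -110 0 0.5';  python3 -m handwheel '-21 -33 0 0 0.5;-42 -65 0 0 0.5;-63 -98 0 0 0.5;-84 -130 0 0 0.5;-105 -163 0 0 0.5'; python3 -m handwheel '-21 -33 0 -0.12 0.5;-42 -65 0 -0.24 0.5;-63 -98 0 -0.36 0.5;-84 -130 0 -0.48 0.5;-105 -163 0 -0.6 0.5';python3 -m handwheel '0 0 0 -0.12 0.5;0 0 0 -0.24 0.5;0 0 0 -0.34 0.5;0 0 0 -0.34 0.5'
python3 - <<'E'
from h import *
s=state();c=cam("wrist");p,d=read_camera("wrist")
q,_=read_camera("scene")
import pickle;pickle.dump(c,open("/tmp/w2.pkl","wb"))
print(s['t'],s['eef_pos'],s['tcp_rot'],s['joints'])
U=proj(c,[[501,-286,78]])[0];print(U)
a,b=int(U[0])-70,int(U[1])-70;a=max(a,0);b=max(b,0);print(a,b)
im=np.hstack([cv2.resize(p[b:b+140,a:a+140],(560,560),interpolation=cv2.INTER_CUBIC),np.pad(cv2.resize(q[150:250,350:410],(240,400),interpolation=cv2.INTER_CUBIC),((0,160),(0,0),(0,0)))])
cv2.imwrite("pics/w2.png",im[...,::-1])
E
```

```text
t: 4.78
eef_pos: [596.1, 89.9, 90.2]
tcp_rot: [3.141, 0.001, 2.323]
ft_force: [-0.4, 0.5, -0.0]
opening: 0.315
grip_force: 0.0
t: 5.03
eef_pos: [595.5, 89.9, 200.6]
tcp_rot: [-3.14, -0.001, 2.323]
ft_force: [1.1, 0.3, -0.2]
opening: 0.487
grip_force: 0.0
t: 5.45
eef_pos: [548.0, -99.7, 200.1]
tcp_rot: [3.141, 0.001, 2.323]
ft_force: [1.6, -0.6, -0.3]
opening: 0.5
grip_force: 0.0
t: 5.87
eef_pos: [501.3, -285.7, 200.0]
tcp_rot: [-3.141, 0.001, 2.911]
ft_force: [0.8, 0.1, 0.2]
opening: 0.497
grip_force: 0.0
t: 6.2
eef_pos: [501.8, -284.3, 199.8]
tcp_rot: [-3.141, 0.0, -3.034]
ft_force: [-0.2, -0.3, -0.7]
opening: 0.501
grip_force: 0.0
6.2 [ 501.79547244 -284.28290394  199.7723308 ] [-3.14120904e+00  4.63553426e-04 -3.03383808e+00] [-6.29975258e-01  4.37817297e-01  1.69815373e+00  3.30702735e-05
  1.00502058e+00 -2.30854379e+00]
[314.85701141 198.54694589]
244 128
```

View pics/w2.png

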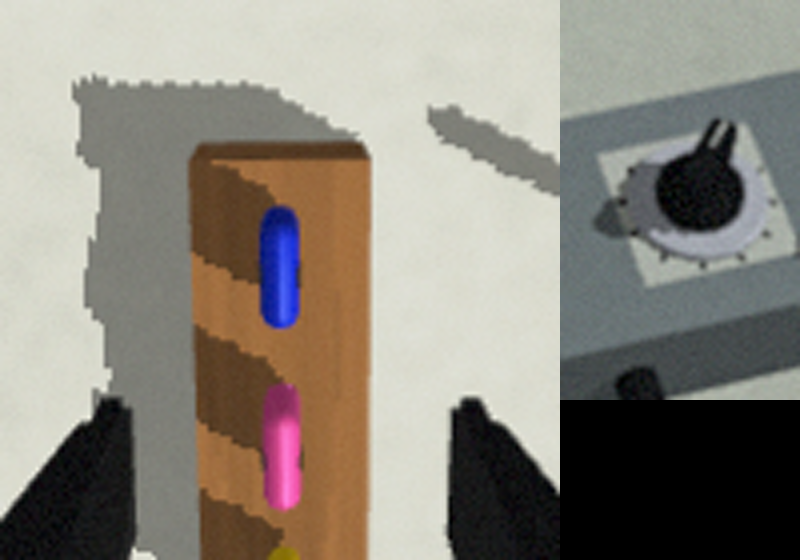

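The wrist crop shows the blue head at crop (279,267), aligned with the tool, and pink at (281,447). The scene part shows the dial turned to its first tick.

```bash
python3 - <<'E'
from h import *; import pickle
c=pickle.load(open("/tmp/w2.pkl","rb"))
u=lambda P:(np.array(P,float)+.5)/4-.5+[244,128]
P=onplane(c,u([(279.5,267),(279.5,212),(279.5,322),(279.5,447),(260,267),(299,267),(281,447)]),78);print(P.round(1))
v=P[1]-P[6];print(np.arctan2(v[1],v[0]),np.arctan2(*(P[1]-P[2])[[1,0]]))
t=R.from_euler('xyz',state()['tcp_rot']);print(t.inv().apply(P[0]-state()['eef_pos']))
E
```

```text
[[ 496.9 -287.8   78. ]
 [ 483.2 -289.2   78. ]
 [ 511.  -286.3   78. ]
 [ 544.3 -282.8   78. ]
 [ 497.4 -292.6   78. ]
 [ 496.4 -283.    78. ]
 [ 544.2 -282.4   78. ]]
-3.0297665833758916 -3.0360171030599346
[  5.43063738  -3.39194498 121.78039495]
```

```bash
python3 -m handwheel '4 -3 40 0 0.5;4 -3 80 0 0.4;4 -3 115 0 0.4;4 -3 138 0 0.4;4 -3 152 0 0.4'; python3 -m handwheel '0 0 0 0 0.0;0 0 0 0 0.0;0 0 0 0 0.0;0 0 0 0 0.0;0 0 0 0 0.0'; python3 -m handwheel '0 0 0 0 0.0;0 0 0 0 0.0'; python3 - <<'E'
from h import *
s=state();print(s['moment']);c=cam("wrist");p,d=read_camera("wrist")
print(proj(c,[s['eef_pos'],s['eef_pos']+[0,0,30]]))
cv2.imwrite("pics/w3.png",p[...,::-1])
E
```

```text
t: 6.72
eef_pos: [497.4, -286.4, 44.8]
tcp_rot: [3.139, -0.002, -3.041]
ft_force: [-0.5, -0.0, -0.1]
opening: 0.402
grip_force: 0.0
t: 7.13
eef_pos: [498.6, -287.5, 48.8]
tcp_rot: [-3.14, 0.002, -3.038]
ft_force: [-0.8, -0.7, 1.1]
opening: 0.111
grip_force: 0.2
t: 7.3
eef_pos: [498.6, -287.4, 48.7]
tcp_rot: [-3.14, 0.002, -3.038]
ft_force: [-0.8, 1.2, 7.3]
opening: 0.104
grip_force: 30.0
[ 0.21193415  0.02940213 -0.04596036]
[[316.48829897 247.15558561]
 [316.42877618 270.10488227]]
```

View pics/w3.png

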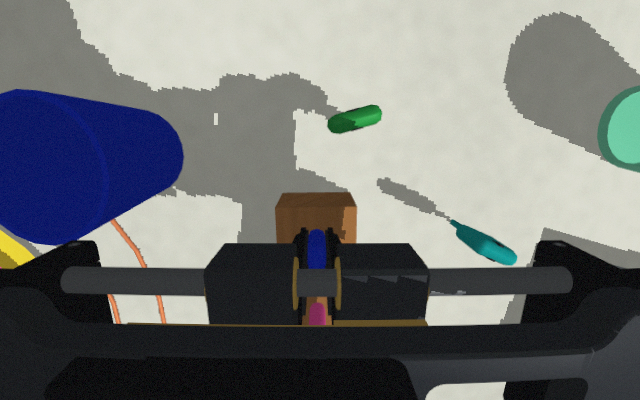

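The key sits between the pads at (317,240). I'll check numerically how it sits along tool x.

```bash
python3 - <<'E'
from h import *
s=state();c=cam("wrist");t=R.from_euler('xyz',s['tcp_rot'])
p=cv2.imread("pics/w3.png")
for r in range(216,272,2): print(r,p[r,317].tolist(),end=' ')
print()
for x in(12,14,16): print(x,proj(c,[s['eef_pos']+t.apply([x,0,-30]),s['eef_pos']+t.apply([x,0,2]),s['eef_pos']+t.apply([x-4,0,-30])])[:,1])
m=(p[...,0].astype(int)-np.maximum(p[...,1],p[...,2])>60); m[:, :295]=0; m[:,340:]=0; m[275:]=0
ys,xs=np.nonzero(m);print(ys.min(),ys.max(),xs.min(),xs.max())
E
```

```text
216 [41, 63, 90] 218 [35, 59, 87] 220 [37, 62, 88] 222 [32, 62, 90] 224 [40, 64, 90] 226 [32, 60, 85] 228 [49, 57, 77] 230 [107, 30, 18] 232 [104, 29, 14] 234 [104, 26, 14] 236 [105, 22, 15] 238 [107, 28, 11] 240 [109, 31, 25] 242 [104, 21, 12] 244 [107, 23, 11] 246 [112, 29, 18] 248 [112, 26, 20] 250 [113, 27, 17] 252 [114, 23, 12] 254 [114, 25, 10] 256 [116, 32, 19] 258 [115, 25, 17] 260 [112, 22, 10] 262 [115, 29, 18] 264 [114, 29, 17] 266 [114, 27, 15] 268 [101, 36, 23] 270 [52, 50, 47] 
12 [248.19183758 227.31235309 255.57455071]
14 [244.46004697 224.1545203  251.89663641]
16 [240.70116059 220.97841033 248.19183758]
229 268 308 325
```

```bash
python3 -m handwheel '0 0 -10 0 0.0;0 0 -30 0 0.0;0 0 -60 0 0.0;0 0 -95 0 0.0;0 0 -125 0 0.0'; for i in 1; do python3 -m handwheel '-8 24 0 0 0.0;-20 58 0 0 0.0;-32 93 0 0 0.0;-44 128 0 0 0.0;-52 152 0 0 0.0'; done; python3 -m handwheel '-10 30 0 0 0.0;-21 61 0 0 0.0;-31 91 0 0 0.0;-42 122 0 0 0.0;-52 152 0 0 0.0';  python3 -m handwheel '-12 35 0 0.06 0.0;-24 70 0 0.12 0.0;-35 105 0 0.18 0.0;-46 136 0 0.245 0.0;-51 152 0 0.245 0.0'; python3 -m handwheel '0 0 35 0 0.0;0 0 47 0 0.0;0 0 47 0 0.0'
python3 - <<'E'
from h import *
s=state();print(s['eef_pos'],s['tcp_rot'],s['joints'],s['moment'])
W=[]
for n in("scene","side"):
    p,d=read_camera(n);cv2.imwrite(f"pics/{n}4.png",p[...,::-1]);c=cam(n)
    U=proj(c,[[607.6,182.2,76],[607.6,182.2,84]]);print(n,U)
    a,b=(U[0]-[45,60]).astype(int);print(a,b);W.append(cv2.resize(p[b:b+100,a:a+70],(399,570),interpolation=cv2.INTER_CUBIC))
cv2.imwrite("pics/k4.png",np.hstack(W)[...,::-1])
E
```

```text
t: 7.77
eef_pos: [498.0, -287.1, 175.3]
tcp_rot: [-3.141, 0.0, -3.038]
ft_force: [0.3, -0.3, 1.0]
opening: 0.108
grip_force: 30.0
t: 8.18
eef_pos: [534.2, -128.0, 173.6]
tcp_rot: [3.142, 0.001, -3.037]
ft_force: [0.7, 0.1, -0.6]
opening: 0.101
grip_force: 30.0
t: 8.6
eef_pos: [570.2, 27.6, 173.6]
tcp_rot: [-3.142, 0.001, -3.038]
ft_force: [0.3, -0.6, -0.1]
opening: 0.104
grip_force: 30.0
t: 9.02
eef_pos: [605.3, 185.8, 173.5]
tcp_rot: [3.141, 0.001, 2.999]
ft_force: [-0.3, 0.7, 0.2]
opening: 0.102
grip_force: 30.0
t: 9.27
eef_pos: [603.3, 181.7, 123.0]
tcp_rot: [-3.14, -0.005, 3.001]
ft_force: [-0.4, 0.2, -0.4]
opening: 0.102
grip_force: 30.0
[603.29493683 181.7119741  123.00418117] [-3.13964647 -0.0054117   3.00128387] [ 1.87815568e-01  5.98356561e-01  1.63460600e+00 -1.24141662e-04
  9.14380262e-01 -1.24260120e+00] [ 0.06489766  0.02759754 -0.04110373]
scene [[429.55976561 188.14275268]
 [430.41316475 185.76532717]]
384 128
side [[310.10022926 167.69013212]
 [310.1432081  164.83735518]]
265 107
```

View pics/k4.png

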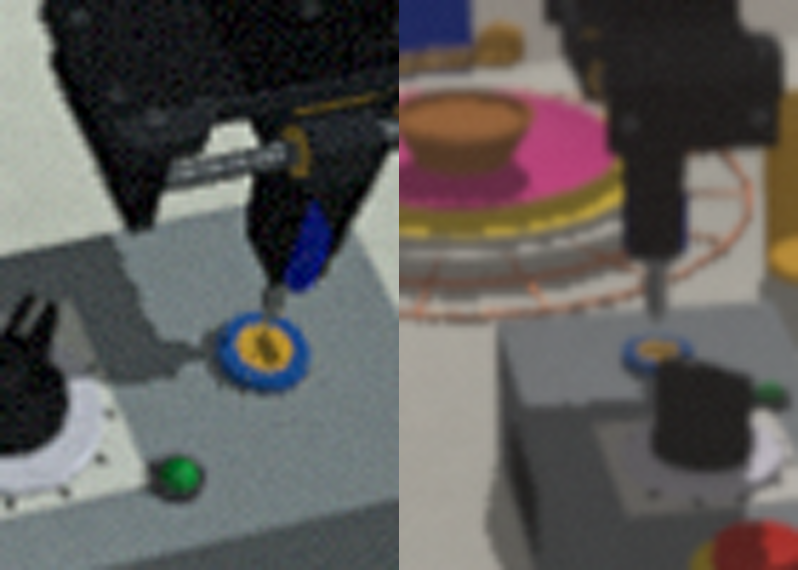

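The key hangs above the ring. In the side view the blade (658,300) is centred over the ring (658,353), and in the scene view the blade is at (273,300) and the ring at (264,351). I'll use depth to get the offset numerically.

```bash
python3 - <<'E'
from h import *
def cloud(c,d):
    K,D,o,M=c; v,u=np.mgrid[0:400,0:640]
    p=cv2.undistortPoints(np.stack([u,v],-1).reshape(-1,1,2).astype(float),K,D).reshape(400,640,2)
    return o+np.concatenate([p*d[...,None],d[...,None]],-1)@M.T
s=state();print(s['eef_pos'],s['tcp_rot'])
for n in("scene","side"):
    c=cam(n);p,d=read_camera(n);X=cloud(c,d);np.savez(f"/tmp/{n}5.npz",p=p,d=d,X=X)
    q=p.astype(int);near=(np.hypot(X[...,0]-607,X[...,1]-182)<35)&(d>0)
    blue=(q[...,2]-np.maximum(q[...,0],q[...,1])>35)
    gold=(q[...,0]-q[...,2]>60)
    for nm,m in(("ring",near&blue&(X[...,2]<86)),("brass",near&gold&(X[...,2]<86)),("head",near&blue&(X[...,2]>100)),("blade",near&~blue&(X[...,2]>86)&(X[...,2]<114))):
        P=X[m]; v,u=np.nonzero(m)
        if len(P): print(n,nm,len(P),"mean",P.mean(0).round(1),"mid",((P.min(0)+P.max(0))/2).round(1),"rng",P.min(0).round(1),P.max(0).round(1),"px",u.min(),u.max(),v.min(),v.max(),u.mean().round(2),v.mean().round(2))
        if nm=="blade":
            for r in sorted(set(v)): print("  ",r,sorted(u[v==r])[0],sorted(u[v==r])[-1],P[v==r].mean(0).round(1))
E
```

```text
[605.05535521 181.56821453 126.07160667] [-3.14129935e+00 -8.07925201e-04  2.99998653e+00]
scene ring 83 mean [610.9 181.4  75. ] mid [608.5 181.7  75.1] rng [592.1 166.   72.2] [625.  197.4  78.1] px 422 437 183 195 429.98 189.87
scene brass 50 mean [607.4 183.5  73.9] mid [607.5 182.8  71. ] rng [598.8 174.3  64.9] [616.2 191.4  77.1] px 426 434 185 192 429.84 188.5
scene head 80 mean [618.1 178.3 145.1] mid [615.6 178.7 144.4] rng [608.8 173.1 127.1] [622.5 184.2 161.8] px 435 442 163 178 438.58 171.1
scene blade 25 mean [609.5 179.8 104.8] mid [608.6 179.7 103.2] rng [603.6 177.5  93.2] [613.6 181.9 113.1] px 430 435 177 184 432.12 180.56
   177 431 431 [604.  179.5 109.3]
   178 431 433 [607.5 179.3 110.6]
   179 431 435 [609.2 180.2 109.1]
   180 430 434 [608.6 179.9 105.4]
   181 431 434 [610.5 180.1 104.4]
   182 431 433 [610.7 179.6 101.7]
   183 431 433 [611.9 179.2 100.3]
   184 431 432 [610.9 179.9  95.4]
side ring 1 mean [594.  182.1  74.4] mid [594.  182.1  74.4] rng [594.  182.1  74.4] [594.  182.1  74.4] px 305 305 169 169 305.0 169.0
side brass 3 mean [608.7 185.9  73.2] mid [608.9 185.8  73.1] rng [606.  184.6  72.3] [611.8 187.   73.9] px 309 311 168 168 310.0 168.0
side blade 30 mean [607.9 182.1 104.2] mid [608.1 181.4 103.3] rng [603.4 175.1  92.6] [612.8 187.8 114. ] px 309 312 154 162 310.4 157.57
   154 309 312 [608.7 182.7 113.5]
   155 309 312 [608.3 182.7 110.9]
   156 309 312 [608.8 183.9 107.5]
   157 309 312 [607.9 181.4 106. ]
   158 309 312 [607.9 181.3 103.3]
   159 309 312 [608.3 182.3 100.1]
   160 309 311 [606.  179.4  98.9]
   161 309 311 [607.3 182.7  94.5]
   162 310 310 [606.7 181.   92.6]
```

Lock ≈ (607.5, 182.4) and key ≈ (607.4, 181.3), so I shift +1 mm along tool y and lower gently.

```bash
python3 -m handwheel '0 1 6 0 0.0;0 1 11 0 0.0;0 1 14 0 0.0;0 1 14 0 0.0'; python3 -m handwheel '0 0 1 0 0.0;0 0 2 0 0.0;0 0 3 0 0.0;0 0 4 0 0.0;0 0 4 0 0.0'; python3 -m handwheel '0 0 1 0 0.0;0 0 2 0 0.0;0 0 2 0 0.0'; python3 -c "
from h import *; s=state(); print(s['moment'],s['ft_force'],s['eef_pos'])"
```

```text
t: 9.8
eef_pos: [604.9, 183.2, 111.0]
tcp_rot: [-3.141, -0.001, 3.0]
ft_force: [-0.3, 0.7, -0.7]
opening: 0.104
grip_force: 30.0
t: 10.22
eef_pos: [605.1, 183.5, 107.5]
tcp_rot: [-3.142, -0.0, 3.0]
ft_force: [-0.8, 0.7, -0.5]
opening: 0.104
grip_force: 30.0
t: 10.47
eef_pos: [605.1, 183.4, 105.4]
tcp_rot: [-3.142, -0.0, 3.0]
ft_force: [-0.1, 1.1, -0.7]
opening: 0.102
grip_force: 30.0
[ 0.04804661 -0.00282179 -0.04821384] [-0.12625125  1.07834407 -0.65468169] [605.08190375 183.40947655 105.43458707]
```

```bash
python3 -m handwheel '0 0 1 0 0.0;0 0 2 0 0.0;0 0 3 0 0.0;0 0 3 0 0.0'; python3 -m handwheel '0 0 1 0 0.0;0 0 2 0 0.0;0 0 2 0 0.0';  python3 -c "
from h import *; s=state(); print(s['moment'],s['ft_force'],s['eef_pos'])"
```

```text
t: 10.8
eef_pos: [605.1, 183.4, 102.4]
tcp_rot: [-3.142, -0.0, 3.0]
ft_force: [-0.5, -0.4, -0.1]
opening: 0.102
grip_force: 30.0
t: 11.05
eef_pos: [605.1, 183.4, 100.4]
tcp_rot: [3.142, -0.0, 3.0]
ft_force: [0.5, -0.2, -0.1]
opening: 0.105
grip_force: 30.0
[ 0.01213043 -0.00169535  0.05271561] [ 0.52920099 -0.24752053 -0.07613946] [605.11729942 183.41396404 100.44907006]
```

Depth is about 9.6 mm with no force, so the key is in the slot. Now rocking it past the pins, a little down per swing.

```bash
python3 -m handwheel '2 0 1 0 0.0;-2 0 1.5 0 0.0;2 0 2 0 0.0;-2 0 2.5 0 0.0;0 0 3 0 0.0'; python3 -m handwheel '2 0 0.5 0 0.0;-2 0 1 0 0.0;2 0 1.5 0 0.0;-2 0 2 0 0.0;0 0 2 0 0.0';  python3 -c "
from h import *; s=state(); print(s['moment'],s['ft_force'],s['eef_pos'])"
```

```text
t: 11.47
eef_pos: [605.1, 183.5, 97.6]
tcp_rot: [3.142, -0.001, 3.0]
ft_force: [-0.0, -0.1, -1.2]
opening: 0.104
grip_force: 30.0
t: 11.88
eef_pos: [604.9, 183.5, 95.6]
tcp_rot: [-3.141, -0.002, 3.0]
ft_force: [-0.1, -0.1, 0.3]
opening: 0.101
grip_force: 30.0
[-0.0004304  -0.02835203 -0.01405791] [-0.12890219 -0.08036023  0.27396397] [604.88795828 183.48623386  95.57652888]
```

```bash
python3 -m handwheel '2 0 0.5 0 0.0;-2 0 1 0 0.0;2 0 1.5 0 0.0;-2 0 2 0 0.0;0 0 2.5 0 0.0'; python3 -m handwheel '2 0 0.5 0 0.0;-2 0 1 0 0.0;2 0 1.5 0 0.0;-2 0 2 0 0.0;2 0 2.5 0 0.0';  python3 -c "
from h import *; s=state(); print(s['moment'],s['ft_force'],s['eef_pos'])"; python3 -m handwheel '-4 0 0.5 0 0.0;0 0 1 0 0.0;-4 0 1.5 0 0.0;0 0 2 0 0.0;-2 0 2.5 0 0.0';  python3 - <<'E'
from h import *; s=state(); print(s['moment'],s['ft_force'],s['eef_pos'])
W=[]
for n in("scene","side"):
    p,d=read_camera(n);c=cam(n)
    U=proj(c,[[607.6,182.2,76]])
    a,b=(U[0]-[35,60]).astype(int);W.append(cv2.resize(p[b:b+80,a:a+56],(399,570),interpolation=cv2.INTER_CUBIC))
cv2.imwrite("pics/k5.png",np.hstack(W)[...,::-1])
E
```

```text
t: 12.3
eef_pos: [605.1, 183.5, 92.9]
tcp_rot: [3.142, -0.002, 3.0]
ft_force: [3.4, -0.0, 1.6]
opening: 0.109
grip_force: 30.0
t: 12.72
eef_pos: [604.6, 183.7, 90.8]
tcp_rot: [3.141, 0.002, 3.0]
ft_force: [10.9, -1.5, 2.5]
opening: 0.1
grip_force: 30.0
[-0.26562255 -2.3736602  -0.0083785 ] [10.94810799 -1.45148037  2.5226737 ] [604.60449078 183.72122495  90.84885714]
t: 13.13
eef_pos: [605.6, 183.6, 88.7]
tcp_rot: [3.141, 0.002, 3.001]
ft_force: [-4.6, 3.4, 5.9]
opening: 0.104
grip_force: 30.0
[ 0.63905031  0.95613069 -0.04175348] [-4.55109548  3.39441432  5.90021053] [605.56523494 183.59579957  88.65748268]
```

View pics/k5.png

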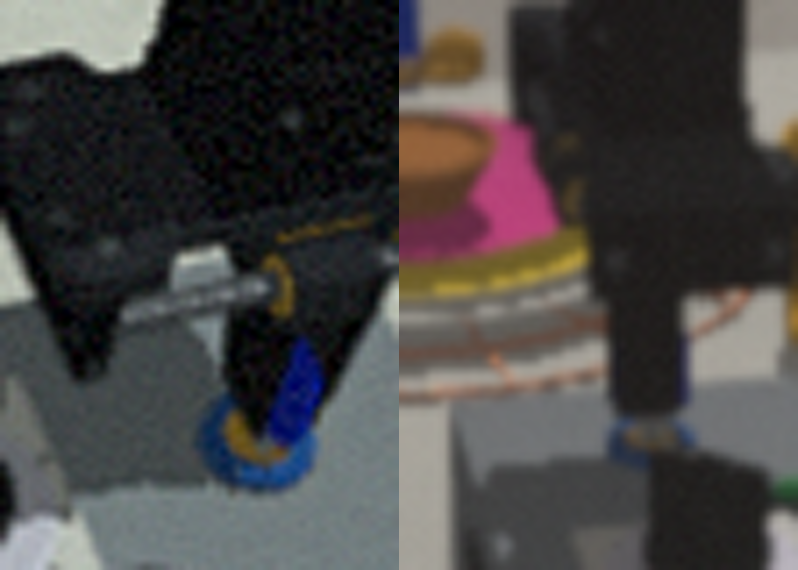

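The key is in the switch, with its shoulder a few mm above the brass (268,440). I'll keep rocking it down.

```bash
python3 -m handwheel '2 0 0.5 0 0.0;-2 0 1 0 0.0;2 0 1.5 0 0.0;-2 0 2 0 0.0;0 0 2.5 0 0.0'; python3 -m handwheel '2 0 0.5 0 0.0;-2 0 1 0 0.0;2 0 1.5 0 0.0;-2 0 2 0 0.0;0 0 2.5 0 0.0';  python3 -m handwheel '1.5 0 0.5 0 0.0;-1.5 0 1 0 0.0;1.5 0 1.5 0 0.0;0 0 1.5 0 0.0;0 0 1.5 0 0.0';  python3 -c "
from h import *; s=state(); print(s['moment'],s['ft_force'],s['eef_pos'])"
```

```text
t: 13.65
eef_pos: [605.2, 183.3, 85.6]
tcp_rot: [-3.141, -0.001, 3.001]
ft_force: [7.7, -3.2, -1.4]
opening: 0.105
grip_force: 30.0
t: 14.07
eef_pos: [605.0, 183.2, 82.8]
tcp_rot: [-3.141, -0.001, 3.0]
ft_force: [3.9, -2.2, 2.4]
opening: 0.103
grip_force: 30.0
t: 14.48
eef_pos: [605.2, 183.3, 82.5]
tcp_rot: [-3.142, 0.0, 3.0]
ft_force: [-3.9, -2.1, 11.0]
opening: 0.104
grip_force: 30.0
[-0.3620563   0.41277619 -0.05527977] [-3.93957437 -2.08589515 10.95643414] [605.16230702 183.31308396  82.5240183 ]
```

```bash
python3 -m handwheel '1.5 0 0.5 0 0.0;-1.5 0 0.7 0 0.0;1.5 0 0.7 0 0.0;0 0 0.7 0 0.0;0 0 0.7 0 0.0';  python3 -m handwheel '0 0.2 0 0.1 0.0;0 0.4 0 0.2 0.0;-0.1 0.6 0 0.3 0.0;-0.2 0.8 0 0.4 0.0;-0.2 1 0 0.5 0.0'; python3 -c "
from h import *; s=state(); print(s['moment'],s['ft_force'],s['eef_pos'])"
```

```text
t: 14.9
eef_pos: [605.2, 183.3, 82.4]
tcp_rot: [3.141, 0.001, 3.0]
ft_force: [-4.0, -1.5, 16.3]
opening: 0.108
grip_force: 30.0
t: 15.32
eef_pos: [605.8, 184.7, 82.4]
tcp_rot: [3.14, 0.001, 2.496]
ft_force: [-2.9, 1.0, 15.9]
opening: 0.105
grip_force: 30.0
[0.1360378  0.37142086 0.07992518] [-2.88386957  0.98002477 15.9398335 ] [605.84437054 184.71554922  82.43501369]
```

```bash
python3 -m handwheel '0 0.2 0 0.1 0.0;0 0.4 0 0.2 0.0;-0.1 0.6 0 0.3 0.0;-0.2 0.8 0 0.4 0.0;-0.2 1 0 0.5 0.0'; python3 -c "
from h import *; s=state(); print(s['moment'],s['ft_force'],s['eef_pos'])";  python3 -m handwheel '0 0.2 0 0.1 0.0;0 0.4 0 0.2 0.0;-0.1 0.6 0 0.3 0.0;-0.2 0.8 0 0.4 0.0;-0.2 1 0 0.5 0.0'; python3 -c "
from h import *; s=state(); print(s['moment'],s['ft_force'],s['eef_pos'])";python3 -m handwheel '0 0.2 0 0.1 0.0;0 0.4 0 0.2 0.0;0 0.5 0 0.25 0.0;0 0.5 0 0.25 0.0'; python3 -c "
from h import *; s=state(); print(s['moment'],s['ft_force'],s['eef_pos'],s['joints'])"
```

```text
t: 15.73
eef_pos: [607.2, 185.6, 82.5]
tcp_rot: [3.138, 0.0, 1.996]
ft_force: [-0.8, 0.2, 13.9]
opening: 0.101
grip_force: 30.0
[0.08466432 0.14726876 0.04626857] [-0.81031189  0.1646177  13.89597753] [607.16977835 185.55788516  82.48295713]
t: 16.15
eef_pos: [608.5, 185.7, 82.5]
tcp_rot: [3.138, -0.001, 1.496]
ft_force: [1.6, 0.5, 12.4]
opening: 0.105
grip_force: 30.0
[ 0.03961204 -0.35736151  0.07829998] [ 1.64461693  0.47991315 12.35044704] [608.51373746 185.72561253  82.49779365]
t: 16.48
eef_pos: [609.2, 185.5, 82.5]
tcp_rot: [3.138, -0.002, 1.247]
ft_force: [3.3, 0.7, 12.2]
opening: 0.106
grip_force: 30.0
[ 0.00130493 -0.36016058  0.10666161] [ 3.25948342  0.7449586  12.16343223] [609.22232701 185.54056837  82.49375215] [1.91955096e-01 6.53807364e-01 1.65396569e+00 3.13086856e-05
 8.29593288e-01 5.15598379e-01]
```

```bash
for i in 1; do python3 -m handwheel '0 0 0 0.05 0.0;0 0.1 0 0.1 0.0;0 0.1 0 0.1 0.0' | grep rot; done; python3 -c "
from h import *; s=state(); print(s['moment'],s['ft_force'])"; python3 -m handwheel '0 0 0 0.04 0.0;0 0 0 0.04 0.0' | grep rot; python3 -c "
from h import *; s=state(); print(s['moment'],s['ft_force'])"
```

```text
tcp_rot: [3.138, -0.003, 1.148]
[-0.12963637 -0.59028497  0.260678  ] [ 3.23595264 -0.85660752 11.70288691]
tcp_rot: [3.137, -0.002, 1.109]
[-0.99580558 -0.73707401  0.22560285] [ 4.41315686 -3.60282246 11.83684877]
```

```bash
python3 -m handwheel '0 0 0 0 0.0;0 0 0 0 0.0;0 0 0 0 0.0;0 0 0 0 0.0;0 0 0 0 0.0'; python3 -c "
from h import *; s=state(); print(s['moment'],s['ft_force'])
# key head direction from scene depth/colour
c=cam('scene');p,d=read_camera('scene');q=p.astype(int);m=(q[...,2]-np.maximum(q[...,0],q[...,1])>35);m[:150]=0;m[200:]=0;m[:,:410]=0;m[:,450:]=0
v,u=np.nonzero(m);P=onplane(c,np.c_[u,v],100)
print(len(u),u.min(),u.max(),v.min(),v.max())"
```

```text
t: 17.32
eef_pos: [609.6, 185.0, 82.5]
tcp_rot: [3.137, -0.002, 1.111]
ft_force: [4.3, -2.7, 11.9]
opening: 0.102
grip_force: 30.0
[-0.72372481 -0.77183185  0.24206738] [ 4.31077366 -2.6934287  11.89906789]
44 423 428 177 192
```

The force is steady: the key is home, and it holds 0.24 N m against the end stop, well above the 0.08 N m spring. Handing in.

```bash
python3 -c "
from h import *; print(job_done())"
```

```text
the job is handed in; nothing more can be done
None
```

I handed the job in at about 17 s: the dial is at its anticlockwise stop, and the blue key is fully home, turned clockwise and still gripped, pressing on what the steady 0.24 N m moment (spring: 0.08 N m) shows is the end stop; I had no picture views left to check the final turn by eye.

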